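# Put the stain bottles back in their own dishes

### The job

The four stain bottles were put back into each other's drip dishes: swap them round so that each bottle stands upright in the dish that has the colour of its cap, and the grey dish, the one spare place, is empty again. They drip, so never stand a bottle on the bare bench (if you need to park one, park it in a free dish), and keep them upright. Set them down with care rather than dropping them, and leave them standing still and released.

Things in the scene. Friction and masses are not known exactly. Their poses are not given: they have to be found in the camera images.
- bottle_violet_center (a point): the stain bottle with the violet screw cap and violet label band: upright round white plastic bottle, body 38 mm in diameter and 58 mm tall, cap 27 mm in diameter, 84 mm tall in all, about 90 g. This point is on its axis, half-way up (42 mm above its underside), on the white-and-violet body where it can be gripped; z points up its axis, towards the cap.
- bottle_yellow_center (a point): the stain bottle with the yellow screw cap and yellow label band: upright round white plastic bottle, body 38 mm in diameter and 58 mm tall, cap 27 mm in diameter, 84 mm tall in all, about 90 g. This point is on its axis, half-way up (42 mm above its underside), on the white-and-yellow body where it can be gripped; z points up its axis, towards the cap.
- bottle_green_center (a point): the stain bottle with the green screw cap and green label band: upright round white plastic bottle, body 38 mm in diameter and 58 mm tall, cap 27 mm in diameter, 84 mm tall in all, about 90 g. This point is on its axis, half-way up (42 mm above its underside), on the white-and-green body where it can be gripped; z points up its axis, towards the cap.
- bottle_red_center (a point): the stain bottle with the red screw cap and red label band: upright round white plastic bottle, body 38 mm in diameter and 58 mm tall, cap 27 mm in diameter, 84 mm tall in all, about 90 g. This point is on its axis, half-way up (42 mm above its underside), on the white-and-red body where it can be gripped; z points up its axis, towards the cap.
- dish_violet: the violet drip dish, home of the bottle with the violet cap: shallow round dish fixed to the bench, 68 mm across the rim, 58 mm across its flat inner floor, floor 6 mm thick, rim 12 mm above the bench (wall 3 mm). Origin at the centre of its underside, on the bench; z up.
- dish_yellow: the yellow drip dish, home of the bottle with the yellow cap: shallow round dish fixed to the bench, 68 mm across the rim, 58 mm across its flat inner floor, floor 6 mm thick, rim 12 mm above the bench (wall 3 mm). Origin at the centre of its underside, on the bench; z up.
- dish_green: the green drip dish, home of the bottle with the green cap: shallow round dish fixed to the bench, 68 mm across the rim, 58 mm across its flat inner floor, floor 6 mm thick, rim 12 mm above the bench (wall 3 mm). Origin at the centre of its underside, on the bench; z up.
- dish_red: the red drip dish, home of the bottle with the red cap: shallow round dish fixed to the bench, 68 mm across the rim, 58 mm across its flat inner floor, floor 6 mm thick, rim 12 mm above the bench (wall 3 mm). Origin at the centre of its underside, on the bench; z up.
- dish_grey: the plain grey drip dish, the spare one, empty at the start: shallow round dish fixed to the bench, 68 mm across the rim, 58 mm across its flat inner floor, floor 6 mm thick, rim 12 mm above the bench (wall 3 mm). Origin at the centre of its underside, on the bench; z up.
Not all that is in view belongs to the job. There is more than one size of the dish_yellow; the one meant has the size given above.

How it is judged (in metres and radians):
At the end, for the whole second after the job is handed in: Each of the four bottles stands in the dish of its own colour: centre within 13 mm of the dish's centre (as anywhere inside the rim), on its floor (centre 43 to 53 mm above the dish's underside), within 0.12 rad of upright, at rest and not touched by the fingers; so the grey dish is empty (horizontal distance between bottle_violet_center and dish_violet below 0.013 m and z of bottle_violet_center in the frame of dish_violet between 0.043 and 0.053 m and angle between each of bottle_violet_center, bottle_yellow_center, bottle_green_center, bottle_red_center's own z axis and vertical below 0.12 rad and linear speed of each of bottle_violet, bottle_yellow, bottle_green, bottle_red below 0.03 m/s and angular speed of each of bottle_violet, bottle_yellow, bottle_green, bottle_red below 0.3 rad/s and contact force between each of bottle_violet, bottle_yellow, bottle_green, bottle_red and the fingers below 0.1 N and horizontal distance between bottle_yellow_center and dish_yellow below 0.013 m and z of bottle_yellow_center in the frame of dish_yellow between 0.043 and 0.053 m and horizontal distance between bottle_green_center and dish_green below 0.013 m and z of bottle_green_center in the frame of dish_green between 0.043 and 0.053 m and horizontal distance between bottle_red_center and dish_red below 0.013 m and z of bottle_red_center in the frame of dish_red between 0.043 and 0.053 m).
It fails at once if a bottle stands on the bare bench (its centre lower than 44.5 mm above the bench; in a dish it is at 48 mm) (height (world z) of any of bottle_violet_center, bottle_yellow_center, bottle_green_center, bottle_red_center below 0.0445 m).
It fails at once if a bottle is tipped by more than 0.6 rad (angle between any of bottle_violet_center, bottle_yellow_center, bottle_green_center, bottle_red_center's own z axis and vertical above 0.6 rad).
It fails at once if a bottle is dropped: it falls out of the fingers by more than about 25 mm (faster than 0.7 m/s) ((linear speed of bottle_violet above 0.7 m/s and contact force between bottle_violet and the fingers below 0.1 N) or (linear speed of bottle_yellow above 0.7 m/s and contact force between bottle_yellow and the fingers below 0.1 N) or (linear speed of bottle_green above 0.7 m/s and contact force between bottle_green and the fingers below 0.1 N) or (linear speed of bottle_red above 0.7 m/s and contact force between bottle_red and the fingers below 0.1 N)).
It also fails if it takes over 136 s, if anything falls off the work surface, if the arm or the gripper's body presses on something with over 40 N, if the wrist force passes 120 N, or if a joint passes its speed limit or range.

### The arm

A 6-joint arm with a two-finger parallel gripper is mounted at the origin on the work surface. World frame = base frame: x ahead of the robot, y to its left, z up, the work surface at z = 0. Lengths are in m, angles in degrees, forces in N, time in s.
With the tool pointing down it reaches from about 0.275 to 0.85 m from the base axis. Payload 19 kg.
Tool frame: the origin (TCP) lies midway between the tips of the shut fingers; the grasp point (between the pads) lies 19 mm behind it; z points along the fingers, y is the line along which they close (so a half turn about z gives the same grasp; the last joint's range is limited). The gripper opens to 85 mm and grips with 20 to 120 N. Pads are 22 mm wide; open, the fingers measure 114 mm over their backs; the gripper's body (76 mm by 85 mm) begins 54 mm behind the grasp point. The pads swing forward as they close: fully open they stand 13 mm farther back than shut.
Start: joints at [-74.427, 8.623, 82.357, -0, 89.026, -7.678], TCP at [0.227, -0.528, 0.231] pointing down, gripper open.
Joint ranges: [-160.23, 160.23], [-39.13, 120.54], [6.94, 153.29], [-79.49, 259.48], [9.18, 160.14], [-161.06, 161.06]. Speed limits (degrees/s): [108.29, 108.29, 127.2, 172.46, 172.46, 172.46].

### API

Orientations are given as [roll, pitch, yaw] about the fixed x, y, z axes, in that order (R = Rz(yaw) Ry(pitch) Rx(roll)).
In Python, from cell import sense, camera, camera_params, job_done gives the robot as it stands. The module is installed in compiled form; this text tells all that it offers.
- The arm moves only by the tool move_arm, never from a script. Its argument "commands" is a list that holds one entry, the list of rows, each a list of 5 numbers: the shift along the tool's x, y, z as a fraction of full scale, then the turn about the tool's z as a fraction of full scale, then the closure, from 0 (fully open) to 1 (shut). A call has 1 to 20 rows; each row is the pose to reach, as a shift and turn from the pose commanded when the call began, along the tool's axes at that moment; what a row does not reach only later rows make up. Full scale, the value 1, is 0.15 m for a shift and pi/2 rad for a turn. A row lasts 1/8 s, in which the tool goes at most 62.5 mm and 10.7 degrees, less where a joint would pass 70% of its speed; a pose out of reach is approached as far as the arm can. A call with a number of a shift or a turn outside -1 to 1 is refused whole. A call with a gripper value outside its range is refused whole. The fingers move at their own pace and stop on an object; "squeeze" is the grip in N (left out, the last holds). Time passes only in rows, so rows that repeat a pose let the fingers close. It gives the time, the measured TCP pose, the force, the opening and the grip force at its end, in the units of the state.
- sense(): the state, without advancing time (a new reading comes with each control period).
- camera(name): name is "side" or "top"; returns the picture (400x640x3 uint8, red, green, blue); there is no depth.
- camera_params(name): a dict with "fx", "fy", "cx", "cy" (pixels), "distortion" ([k1, k2, p1, p2, k3] as OpenCV has them; the pictures are not rectified), "cam_to_world" (4x4, takes a point from camera to world coordinates). Camera axes: x right, y down, z forward; pixel columns grow to the right and rows downward; lengths in m; the calibration is good to about 2 mm. A picture is of the moment at which its call begins. camera_params takes no time and is no camera call.
- job_done(): hands the job in; it is judged then, once.
The state is a dict: "time_s": time; "joint_pos": joint angles; "joint_vel": joint speeds; "effort": joint torques, N m; "ee_pos": TCP position; "ee_rot": TCP orientation; "wrist_force": force on the tool from outside, world axes, zero at the start; "torque": the same for the moment, N m; "width": finger opening in m; "grasp_force": force on a finger pad.
Only numpy, scipy, OpenCV 4.12 (cv2) and the standard library are available. Lean on these libraries where they do the work, as an engineer would, in place of code of your own. Each camera call takes 0.05 s, during which the arm holds its last target. There are 200 camera calls.

## Working session

There is one attempt and no reset: what is moved stays moved. The work goes in short steps, Python scripts to look and compute and a tool call to move; the robot and the scene stay as the last step left them, time stands still between calls to the robot, and variables do not carry over. Pictures are saved under pics/ and viewed, at most 14 in all, crops included, and the job is handed in when it is done.

Besides the shell and the picture viewer there is one more tool, called after "Call:" as name(argument=value, ...), one argument or row to a line, values as JSON. move_arm: Moves the arm, as the interface text tells. Its arguments: {"type":"object","properties":{"commands":{"type":"array"},"squeeze":{"type":"number"}},"required":["commands"]}

```bash
mkdir -p pics; python3 - <<'E'
from cell import *
import cv2
for n in("top","side"):
    cv2.imwrite(f"pics/{n}0.png",camera(n)[:,:,::-1]); p=camera_params(n); print(n,p)
s=sense();print(s["ee_pos"],s["ee_rot"],s["time_s"])
E
```

```text
top {'fx': 492.154008657086, 'fy': 492.154008657086, 'cx': 318.97671276444146, 'cy': 207.55318929103709, 'distortion': array([-0.07861464,  0.        ,  0.        ,  0.        ,  0.        ]), 'cam_to_world': array([[ 0.0012654 , -0.99783186,  0.06580261,  0.43286092],
       [-0.9999874 , -0.00158231, -0.00476415, -0.04654942],
       [ 0.00485795, -0.06579575, -0.99782129,  1.07936439],
       [ 0.        ,  0.        ,  0.        ,  1.        ]])}
side {'fx': 375.530672861975, 'fy': 375.530672861975, 'cx': 321.69100165163235, 'cy': 202.00438375553946, 'distortion': array([0.00370633, 0.        , 0.        , 0.        , 0.        ]), 'cam_to_world': array([[ 0.99863902, -0.0419081 ,  0.03104531,  0.48461682],
       [-0.0489568 , -0.54801491,  0.83503466, -0.73503667],
       [-0.01798142, -0.83541808, -0.54932076,  0.53443004],
       [ 0.        ,  0.        ,  0.        ,  1.        ]])}
[ 0.22690776 -0.5281116   0.23075634] [-1.79940383e+02 -8.19466841e-03  2.32506251e+01] 0.1
```

View pics/top0.png

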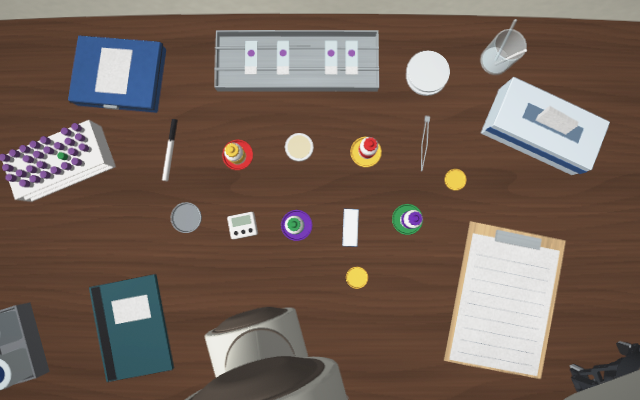

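View pics/side0.png

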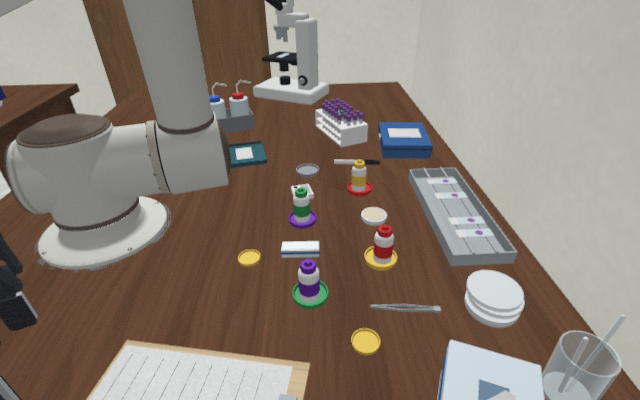

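The four dishes in question are red (237,154) holding the yellow bottle, yellow (366,152) holding red, violet (297,225) holding green, and green (407,219) holding violet. The spare grey dish is at (186,217). Possible mix-ups: small yellow dishes at (455,180) and (357,278), about 22 px against 31 px for the right size; the cream dish at (299,147); and the white stack at (428,72). I choose the 31 px yellow one at (366,152) and the grey one at (186,217).

```bash
cat > h.py <<'E'
import numpy as np, cv2
from cell import *
from scipy.optimize import least_squares
P={n:camera_params(n) for n in("top","side")}
def proj(n,X):
    p=P[n];T=np.linalg.inv(p["cam_to_world"]);K=np.array([[p["fx"],0,p["cx"]],[0,p["fy"],p["cy"]],[0,0,1]])
    return cv2.projectPoints(np.float64(X),cv2.Rodrigues(T[:3,:3])[0],T[:3,3],K,p["distortion"])[0][:,0]
def cyl(x,y,r,z0,z1):
    a=np.linspace(0,2*np.pi,40);return np.array([[x+r*np.cos(t),y+r*np.sin(t),z] for z in(z0,z1) for t in a])
HUE={"red":(174,6),"yellow":(20,34),"green":(45,85),"violet":(122,145)}
def mask(im,c):
    h=cv2.cvtColor(im,cv2.COLOR_RGB2HSV);H,S,V=h[...,0],h[...,1],h[...,2];
    if c=="grey": return ((S<50)&(V>95)).astype(np.uint8)
    a,b=HUE[c];m=((H>=a)&(H<=b)) if a<b else ((H>=a)|(H<=b))
    return (m&(S>115)&(V>60)).astype(np.uint8)
def comp(n,im,c,px,R):
    m=mask(im,c);z=np.zeros_like(m);cv2.circle(z,tuple(int(v) for v in px),R,1,-1);m&=z
    k,l,s,_=cv2.connectedComponentsWithStats(m); i=1+np.argmax(s[1:,4]);return (l==i).astype(np.uint8)
def fit(n,m,r,z0,z1,xy0):
    q=np.argwhere(m)[:,::-1].astype(np.float32); h=cv2.convexHull(q)
    M=cv2.moments(m if False else cv2.drawContours(np.zeros_like(m),[h.astype(int)],-1,1,-1),True);c=np.array([M["m10"],M["m01"]])/M["m00"]
    def f(v):
        g=cv2.moments(cv2.convexHull(proj(n,cyl(*v,r,z0,z1)).astype(np.float32)));return np.array([g["m10"],g["m01"]])/g["m00"]-c
    v=least_squares(f,xy0,x_scale=.01,diff_step=1e-3).x
    A=cv2.contourArea(cv2.convexHull(proj(n,cyl(*v,r,z0,z1)).astype(np.float32)))
    return v, M["m00"]/A, c
E
python3 - <<'E'
from h import *
top=camera("top");side=camera("side")
D={"red":((237,154),(360,187)),"yellow":((366,152),(381,257)),"violet":((297,225),(303,217)),"green":((407,219),(310,292)),"grey":((186,217),(307,170))}
for c,(t,s) in D.items():
    for n,im,px,R in(("top",top,t,21),("side",side,s,21)):
        v,a,cc=fit(n,comp(n,im,c,px,R),.034,0,.012,(.45,0)); print("dish",c,n,v.round(4),"area ratio",round(a,2),cc.round(1))
B={"yellow":((232,150),(360,164)),"red":((369,144),(385,231)),"green":((294,225),(301,193)),"violet":((411,218),(308,267))}
for c,(t,s) in B.items():
    for n,im,px,R in(("top",top,t,10),("side",side,s,9)):
        v,a,cc=fit(n,comp(n,im,c,px,R),.0135,.066,.09,(.45,0)); print("cap",c,n,v.round(4),round(a,2),cc.round(1))
cv2.imwrite("pics/crop.png",cv2.resize(top[120:250,160:480,::-1],(800,325),interpolation=cv2.INTER_CUBIC))
E
```

```text
dish red top [0.6208 0.129 ] area ratio 1.03 [237.1 154.4]
dish red side [0.6185 0.1312] area ratio 0.98 [358.9 187.9]
dish yellow top [ 0.6267 -0.1532] area ratio 0.94 [365.1 151.9]
dish yellow side [ 0.625  -0.1515] area ratio 0.92 [380. 258.]
dish violet top [ 0.4656 -0.002 ] area ratio 1.01 [296.1 224.9]
dish violet side [ 0.4642 -0.    ] area ratio 0.86 [302.2 218.7]
dish green top [ 0.4789 -0.2437] area ratio 0.94 [406.7 219. ]
dish green side [ 0.4776 -0.2416] area ratio 0.83 [310.1 294.2]
dish grey top [0.4821 0.2409] area ratio 0.97 [185.4 217.2]
dish grey side [0.4809 0.2514] area ratio 0.85 [307.4 168.8]
cap yellow top [0.6181 0.1289] 0.87 [231.5 149.6]
cap yellow side [0.6173 0.135 ] 0.69 [359.2 163.3]
cap red top [ 0.6312 -0.1567] 0.91 [370.2 143.5]
cap red side [ 0.6294 -0.1516] 0.73 [384.5 230.1]
cap green top [4.652e-01 4.000e-04] 0.88 [293.5 224. ]
cap green side [0.4643 0.0035] 0.53 [300.8 192.2]
cap violet top [ 0.4777 -0.2471] 0.83 [414.8 218. ]
cap violet side [ 0.4757 -0.2436] 0.7 [307.6 265.9]
```

View pics/crop.png

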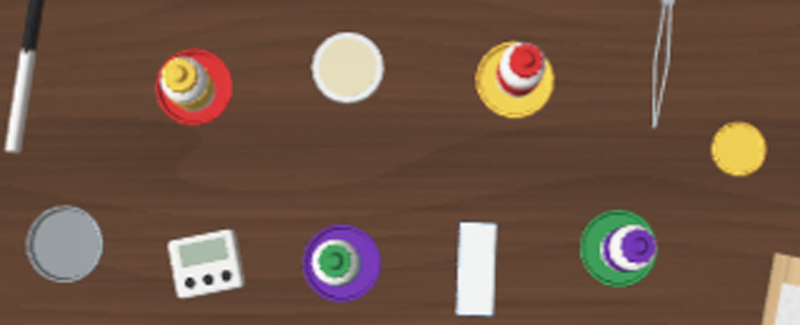

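The crop confirms the choice: all five dishes are full size, and the small yellow one at right is clearly smaller. First target is the violet bottle at (0.4775,-0.246).

Call:
move_arm(
  commands=[
    [[0.3,-0.15,0,0.09,0],[0.6,-0.3,0,0.18,0],[0.93,-0.47,0,0.258,0],[0.93,-0.47,0,0.258,0],[0.93,-0.47,0,0.258,0]],
  ],
  squeeze=40,
)

```text
time_s: 0.82
ee_pos: [0.3273, -0.4085, 0.2313]
ee_rot: [180.0, 0.0, 0.1]
wrist_force: [-0.1, -0.2, 0.7]
width: 0.0853
grasp_force: 0.0
```

Call:
move_arm(
  commands=[
    [[0.3,-0.3,0.1,0,0],[0.6,-0.6,0.2,0,0],[0.95,-0.95,0.4,0,0],[0.95,-0.95,0.4,0,0],[0.95,-0.95,0.4,0,0]],
  ],
)

```text
time_s: 1.45
ee_pos: [0.4699, -0.2657, 0.1703]
ee_rot: [-179.9, 0.1, 0.1]
wrist_force: [0.8, -0.8, -0.7]
width: 0.0853
grasp_force: 0.0
```

Call:
move_arm(
  commands=[
    [[0.05,-0.135,0.2,0,0],[0.05,-0.135,0.4,0,0],[0.05,-0.135,0.6,0,0],[0.05,-0.135,0.75,0,0],[0.05,-0.135,0.9,0,0],[0.05,-0.135,0.9,0,0],[0.05,-0.135,0.9,0,0.3],[0.05,-0.135,0.9,0,0.4],[0.05,-0.135,0.9,0,0.5],[0.05,-0.135,0.9,0,0.6],[0.05,-0.135,0.9,0,0.8],[0.05,-0.135,0.9,0,1],[0.05,-0.135,0.9,0,1],[0.05,-0.135,0.9,0,1]],
  ],
)

```text
time_s: 3.2
ee_pos: [0.4775, -0.2458, 0.037]
ee_rot: [180.0, -0.0, 0.0]
wrist_force: [-1.9, 1.1, 6.2]
width: 0.037
grasp_force: 39.6
```

Call:
move_arm(
  commands=[
    [[0,0,-0.1,0,1],[0,0,-0.25,0,1],[0,0,-0.4,0,1],[0,0,-0.6,0,1],[0,0,-0.8,0,1],[0,-0.15,-0.8,0,1],[0,-0.35,-0.8,0,1],[0,-0.55,-0.8,0,1],[0,-0.8,-0.8,0,1],[0,-1,-0.8,0,1]],
  ],
)

```text
time_s: 4.45
ee_pos: [0.4765, -0.0935, 0.1562]
ee_rot: [-180.0, 0.0, 0.1]
wrist_force: [0.6, 1.0, -1.3]
width: 0.0368
grasp_force: 40.3
```

Call:
move_arm(
  commands=[
    [[0,-0.25,0,0,1],[0,-0.5,0,0,1],[0,-0.75,0,0,1],[0,-1,0,0,1]],
  ],
)

```text
time_s: 4.95
ee_pos: [0.4762, 0.0563, 0.1562]
ee_rot: [-180.0, 0.0, 0.1]
wrist_force: [-0.4, -0.5, -0.5]
width: 0.0366
grasp_force: 40.3
```

Call:
move_arm(
  commands=[
    [[0,-0.25,0,0,1],[0,-0.5,0,0,1],[0,-0.75,0,0,1],[0,-1,0,0,1],[0,-1,0,0,1],[0,-1,0,0,1]],
  ],
)

```text
time_s: 5.7
ee_pos: [0.4764, 0.2044, 0.1562]
ee_rot: [180.0, 0.0, 0.1]
wrist_force: [-0.1, 0.2, -0.6]
width: 0.0369
grasp_force: 40.3
```

```bash
python3 - <<'E'
from h import *
top=camera("top");side=camera("side");s=sense();print(s["ee_pos"],s["wrist_force"],s["width"])
cv2.imwrite("pics/s1.png",side[:,:,::-1])
m=comp("top",top,"grey",(186,217),20);print(fit("top",m,.034,0,.012,(.45,.2)))
E
```

```text
[0.47675836 0.20382241 0.1562963 ] [ 0.06828745 -0.11029924 -0.70637664] 0.036423911191331176
(array([0.4782661 , 0.24281943]), 1.249970280729554, array([184.56838906, 218.90273556]))
```

View pics/s1.png

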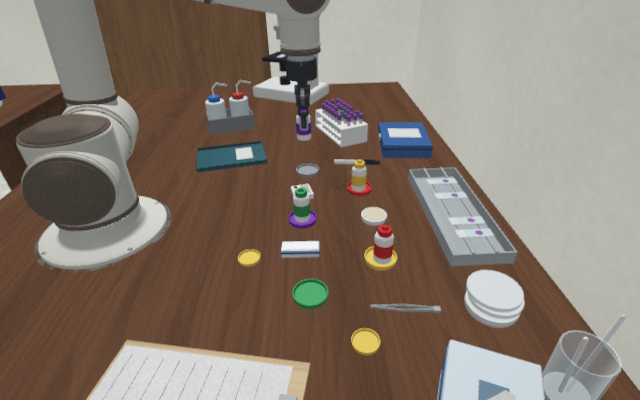

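The violet bottle hangs upright at (303,128), and the green dish at (310,292) is now empty. Next I lower it into the grey dish.

Call:
move_arm(
  commands=[
    [[0.037,-0.25,0,0,1],[0.037,-0.25,0.15,0,1],[0.037,-0.25,0.35,0,1],[0.037,-0.25,0.55,0,1],[0.037,-0.25,0.68,0,1],[0.037,-0.25,0.74,0,1],[0.037,-0.25,0.78,0,1],[0.037,-0.25,0.79,0,1],[0.037,-0.25,0.795,0,1],[0.037,-0.25,0.795,0,1],[0.037,-0.25,0.795,0,0.5],[0.037,-0.25,0.795,0,0.4],[0.037,-0.25,0.795,0,0.2],[0.037,-0.25,0.795,0,0],[0.037,-0.25,0.795,0,0],[0.037,-0.25,0.6,0,0],[0.037,-0.25,0.4,0,0],[0.037,-0.25,0.2,0,0],[0.037,-0.25,0,0,0],[0.037,-0.25,0,0,0]],
  ],
)

```text
time_s: 8.3
ee_pos: [0.4834, 0.2422, 0.1586]
ee_rot: [-179.9, -0.2, 0.0]
wrist_force: [-0.1, 0.3, -0.3]
width: 0.0854
grasp_force: 0.0
```

```bash
python3 - <<'E'
from h import *
side=camera("side");s=sense();print(s["ee_pos"],s["wrist_force"],s["width"])
cv2.imwrite("pics/s2.png",cv2.resize(side[100:300,220:440,::-1],None,fx=2.5,fy=2.5))
E
```

```text
[0.48279076 0.24202146 0.15694743] [-0.13936383  0.28193564  0.02393297] 0.08513035118504977
```

View pics/s2.png

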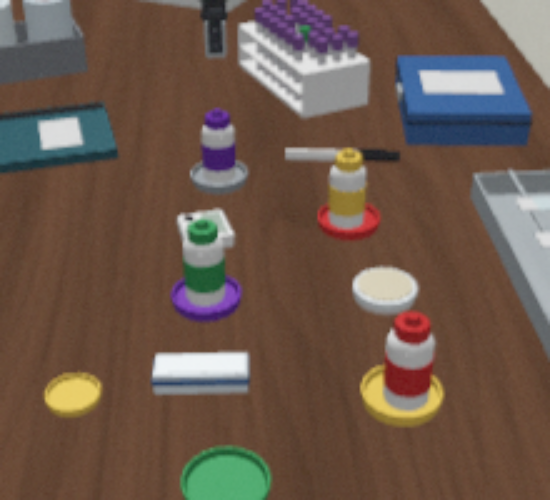

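Violet stands upright in the grey dish (crop 218,150). Next, the green bottle.

Call:
move_arm(
  commands=[
    [[-0.05,0.3,0,0,0],[-0.1,0.6,0,0,0],[-0.12,1,0,0,0]],
  ],
)

```text
time_s: 8.72
ee_pos: [0.4636, 0.091, 0.1552]
ee_rot: [-180.0, 0.1, 0.1]
wrist_force: [1.9, 0.1, -0.0]
width: 0.0855
grasp_force: 0.0
```

Call:
move_arm(
  commands=[
    [[0,0.35,0,0,0],[0,0.607,0,0,0],[0,0.607,0,0,0],[0,0.607,0.2,0,0],[0,0.607,0.4,0,0],[0,0.607,0.6,0,0],[0,0.607,0.8,0,0],[0,0.607,0.8,0,0],[0,0.607,0.8,0,0.3],[0,0.607,0.8,0,0.4],[0,0.607,0.8,0,0.5],[0,0.607,0.8,0,0.6],[0,0.607,0.8,0,0.8],[0,0.607,0.8,0,1],[0,0.607,0.8,0,1],[0,0.607,0.8,0,1]],
  ],
)

```text
time_s: 10.72
ee_pos: [0.4651, 0.0009, 0.0371]
ee_rot: [-180.0, -0.1, 0.0]
wrist_force: [-1.7, 1.1, 7.9]
width: 0.0366
grasp_force: 39.4
```

Call:
move_arm(
  commands=[
    [[0,0,-0.1,0,1],[0,0,-0.25,0,1],[0,0,-0.4,0,1],[0,0,-0.6,0,1],[0,0,-0.8,0,1],[0.03,0.15,-0.8,0,1],[0.06,0.35,-0.8,0,1],[0.087,0.55,-0.8,0,1],[0.087,0.8,-0.8,0,1],[0.087,1,-0.8,0,1]],
  ],
)

```text
time_s: 11.98
ee_pos: [0.4776, -0.1505, 0.1573]
ee_rot: [180.0, -0.0, 0.0]
wrist_force: [0.2, 0.7, -0.5]
width: 0.037
grasp_force: 40.3
```

Call:
move_arm(
  commands=[
    [[0,0.25,0,0,1],[0,0.45,0,0,1],[0,0.627,0,0,1],[0,0.627,0,0,1],[0,0.627,0,0,1]],
  ],
)

```text
time_s: 12.6
ee_pos: [0.4777, -0.2428, 0.1568]
ee_rot: [-180.0, -0.0, 0.0]
wrist_force: [0.9, 0.4, -0.9]
width: 0.0368
grasp_force: 40.3
```

Call:
move_arm(
  commands=[
    [[0,0,0.15,0,1],[0,0,0.35,0,1],[0,0,0.55,0,1],[0,0,0.68,0,1],[0,0,0.74,0,1],[0,0,0.78,0,1],[0,0,0.79,0,1],[0,0,0.795,0,1],[0,0,0.795,0,1],[0,0,0.795,0,0.5],[0,0,0.795,0,0.4],[0,0,0.795,0,0.2],[0,0,0.795,0,0],[0,0,0.795,0,0],[0,0,0.6,0,0],[0,0,0.4,0,0],[0,0,0.2,0,0],[0,0,0,0,0],[0,0,0,0,0]],
  ],
)

```text
time_s: 14.98
ee_pos: [0.4786, -0.2437, 0.1585]
ee_rot: [179.9, -0.2, 0.0]
wrist_force: [-0.7, 0.3, -0.3]
width: 0.0852
grasp_force: 0.0
```

Call:
move_arm(
  commands=[
    [[0.01,-0.3,0,0,0],[0.02,-0.6,0,0,0],[0.033,-1,0,0,0]],
  ],
)

```text
time_s: 15.35
ee_pos: [0.4823, -0.0922, 0.1554]
ee_rot: [-180.0, 0.0, -0.1]
wrist_force: [0.9, 0.4, 0.2]
width: 0.0855
grasp_force: 0.0
```

Call:
move_arm(
  commands=[
    [[0,-0.35,0,0,0],[0,-0.7,0,0,0],[0,-1,0,0,0]],
  ],
)

```text
time_s: 15.72
ee_pos: [0.482, 0.0587, 0.1556]
ee_rot: [-180.0, 0.0, 0.1]
wrist_force: [0.7, -1.6, -0.3]
width: 0.0855
grasp_force: 0.0
```

Call:
move_arm(
  commands=[
    [[0,-0.35,0,0,0],[0,-0.7,0,0,0],[0,-1,0,0,0],[0,-1,0,0,0],[0,-1,0,0,0]],
  ],
)

```text
time_s: 16.35
ee_pos: [0.4822, 0.2065, 0.1556]
ee_rot: [180.0, 0.1, 0.1]
wrist_force: [0.1, -0.3, -0.1]
width: 0.0851
grasp_force: 0.0
```

```bash
python3 - <<'E'
from h import *
top=camera("top");side=camera("side");s=sense();print(s["ee_pos"],s["width"])
cv2.imwrite("pics/s3.png",cv2.resize(side[100:310,220:440,::-1],None,fx=2.5,fy=2.5))
for n,c,im,px,R in(("side","violet",side,(307,147),7),("top","green",top,(414,218),12)):
    z=(.034,0,.012) if 0 else (.0135,.066,.09)
    print(n,c,fit(n,comp(n,im,c,px,R),*z,(.45,0)))
m=comp("top",top,"violet",(297,225),21);print("dish violet empty",fit("top",m,.034,0,.012,(.45,0)))
E
```

```text
[0.48251315 0.20595681 0.1560093 ] 0.08543314572007331
side violet (array([0.48077949, 0.24749373]), 0.6218785723511878, array([306.359375, 146.96875 ]))
top green (array([ 0.47725487, -0.24386435]), 2.101207212319007, array([413.26285714, 218.24571429]))
dish violet empty (array([ 0.4656001 , -0.00200413]), 1.0107390477236147, array([296.09756098, 224.89216945]))
```

View pics/s3.png

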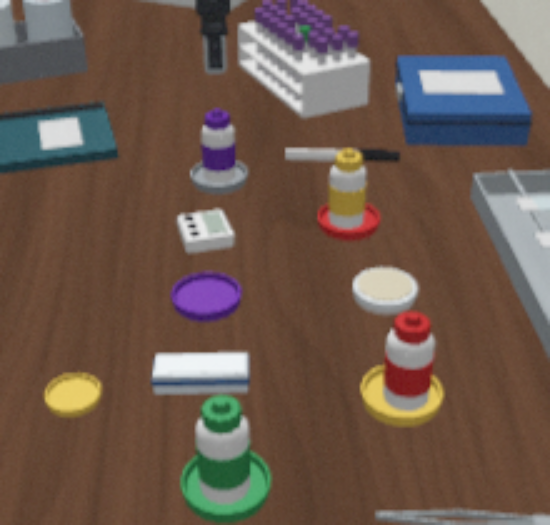

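Green now stands centred in the green dish (crop 222,450), and the violet dish is empty. Next, take violet from grey to its home.

Call:
move_arm(
  commands=[
    [[0,-0.24,0,0,0],[0,-0.24,0,0,0],[0,-0.24,0.2,0,0],[0,-0.24,0.4,0,0],[0,-0.24,0.6,0,0],[0,-0.24,0.79,0,0],[0,-0.24,0.79,0,0],[0,-0.24,0.79,0,0.3],[0,-0.24,0.79,0,0.4],[0,-0.24,0.79,0,0.5],[0,-0.24,0.79,0,0.6],[0,-0.24,0.79,0,0.8],[0,-0.24,0.79,0,1],[0,-0.24,0.79,0,1],[0,-0.24,0.79,0,1]],
  ],
)

```text
time_s: 18.32
ee_pos: [0.4829, 0.2429, 0.0386]
ee_rot: [-180.0, -0.1, 0.0]
wrist_force: [-1.0, -1.5, 7.6]
width: 0.0365
grasp_force: 39.5
```

Call:
move_arm(
  commands=[
    [[0,0,-0.1,0,1],[0,0,-0.25,0,1],[0,0,-0.4,0,1],[0,0,-0.6,0,1],[0,0,-0.8,0,1],[-0.03,0.15,-0.8,0,1],[-0.06,0.35,-0.8,0,1],[-0.11,0.55,-0.8,0,1],[-0.11,0.8,-0.8,0,1],[-0.11,1,-0.8,0,1],[-0.11,1,-0.8,0,1]],
  ],
)

```text
time_s: 19.7
ee_pos: [0.4661, 0.0913, 0.1589]
ee_rot: [180.0, -0.1, -0.1]
wrist_force: [-0.7, 0.0, -0.6]
width: 0.0366
grasp_force: 40.3
```

Call:
move_arm(
  commands=[
    [[0,0.25,0,0,1],[0,0.45,0,0,1],[0,0.615,0,0,1],[0,0.615,0,0,1],[0,0.615,0.15,0,1],[0,0.615,0.35,0,1],[0,0.615,0.55,0,1],[0,0.615,0.68,0,1],[0,0.615,0.74,0,1],[0,0.615,0.78,0,1],[0,0.615,0.795,0,1],[0,0.615,0.795,0,1],[0,0.615,0.795,0,0.5],[0,0.615,0.795,0,0.4],[0,0.615,0.795,0,0.2],[0,0.615,0.795,0,0],[0,0.615,0.795,0,0],[0,0.615,0.6,0,0],[0,0.615,0.3,0,0],[0,0.615,0,0,0]],
  ],
)

```text
time_s: 22.2
ee_pos: [0.4659, 0.0006, 0.1591]
ee_rot: [-180.0, 0.0, 0.0]
wrist_force: [0.7, 0.4, 0.0]
width: 0.0853
grasp_force: 0.0
```

Call:
move_arm(
  commands=[
    [[0.3,-0.3,0,0,0],[0.65,-0.6,0,0,0],[1,-0.87,0,0,0],[1,-0.87,0,0,0],[1,-0.87,0,0,0]],
  ],
)

```text
time_s: 22.82
ee_pos: [0.6159, 0.1312, 0.1572]
ee_rot: [180.0, 0.1, 0.1]
wrist_force: [-0.2, 0.0, -0.1]
width: 0.0857
grasp_force: 0.0
```

Call:
move_arm(
  commands=[
    [[0.014,0.007,0.2,0,0],[0.014,0.007,0.4,0,0],[0.014,0.007,0.6,0,0],[0.014,0.007,0.8,0,0],[0.014,0.007,0.8,0,0],[0.014,0.007,0.8,0,0.3],[0.014,0.007,0.8,0,0.4],[0.014,0.007,0.8,0,0.5],[0.014,0.007,0.8,0,0.6],[0.014,0.007,0.8,0,0.8],[0.014,0.007,0.8,0,1],[0.014,0.007,0.8,0,1],[0.014,0.007,0.8,0,1]],
  ],
)

```text
time_s: 24.45
ee_pos: [0.6185, 0.1302, 0.0387]
ee_rot: [-180.0, -0.1, 0.0]
wrist_force: [-1.9, 0.3, 7.1]
width: 0.0373
grasp_force: 39.5
```

```bash
python3 - <<'E'
from h import *
side=camera("side");s=sense();print(s["ee_pos"],s["width"])
cv2.imwrite("pics/s4.png",cv2.resize(side[100:310,220:440,::-1],None,fx=2.5,fy=2.5))
E
```

```text
[0.61849651 0.13018832 0.03876949] 0.036790377680088665
```

View pics/s4.png

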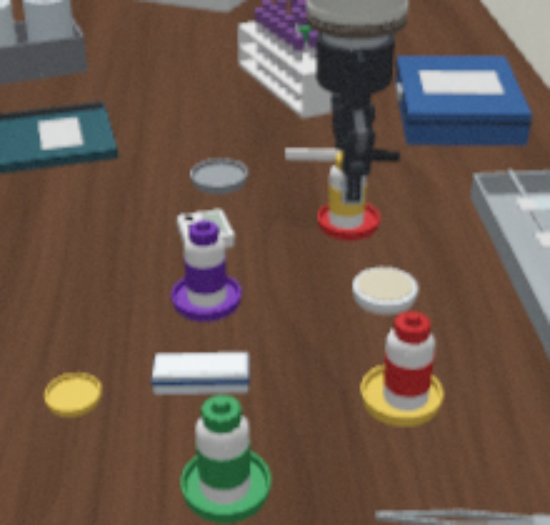

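Violet is home (crop 206,265) and yellow is gripped at (350,190). Next, yellow goes to grey.

Call:
move_arm(
  commands=[
    [[0,0,-0.1,0,1],[0,0,-0.25,0,1],[0,0,-0.4,0,1],[0,0,-0.6,0,1],[0,0,-0.8,0,1],[-0.12,-0.1,-0.8,0,1],[-0.3,-0.25,-0.8,0,1],[-0.5,-0.4,-0.8,0,1],[-0.7,-0.58,-0.8,0,1],[-0.91,-0.745,-0.8,0,1],[-0.91,-0.745,-0.8,0,1],[-0.91,-0.745,-0.8,0,1]],
  ],
)

```text
time_s: 26.0
ee_pos: [0.4811, 0.2419, 0.1578]
ee_rot: [180.0, 0.0, 0.1]
wrist_force: [0.0, 0.0, -1.5]
width: 0.0372
grasp_force: 40.3
```

Call:
move_arm(
  commands=[
    [[0,0,0.15,0,1],[0,0,0.35,0,1],[0,0,0.55,0,1],[0,0,0.68,0,1],[0,0,0.74,0,1],[0,0,0.78,0,1],[0,0,0.79,0,1],[0,0,0.795,0,1],[0,0,0.795,0,1],[0,0,0.795,0,0.5],[0,0,0.795,0,0.4],[0,0,0.795,0,0.2],[0,0,0.795,0,0],[0,0,0.795,0,0],[0,0,0.6,0,0],[0,0,0.4,0,0],[0,0,0.2,0,0],[0,0,0,0,0],[0,0,0,0,0]],
  ],
)

```text
time_s: 28.38
ee_pos: [0.4825, 0.2421, 0.1601]
ee_rot: [-179.9, -0.2, 0.0]
wrist_force: [-0.2, -0.0, -0.7]
width: 0.0855
grasp_force: 0.0
```

Call:
move_arm(
  commands=[
    [[0.15,0.3,0,0,0],[0.35,0.65,0,0,0],[0.5,1,0,0,0]],
  ],
)

```text
time_s: 28.75
ee_pos: [0.5571, 0.0902, 0.1569]
ee_rot: [-180.0, 0.0, 0.1]
wrist_force: [0.6, 1.1, 0.5]
width: 0.0853
grasp_force: 0.0
```

Call:
move_arm(
  commands=[
    [[0.17,0.35,0,0,0],[0.34,0.7,0,0,0],[0.49,1,0,0,0]],
  ],
)

```text
time_s: 29.12
ee_pos: [0.6306, -0.0603, 0.1567]
ee_rot: [-180.0, 0.1, -0.0]
wrist_force: [0.1, 0.8, 0.9]
width: 0.0851
grasp_force: 0.0
```

Call:
move_arm(
  commands=[
    [[0,0.35,0,0,0],[0,0.64,0,0,0],[0,0.64,0,0,0],[0,0.64,0,0,0]],
  ],
)

```text
time_s: 29.62
ee_pos: [0.6301, -0.1539, 0.157]
ee_rot: [-180.0, 0.1, 0.0]
wrist_force: [0.0, 0.4, -0.1]
width: 0.0851
grasp_force: 0.0
```

Then grip red and carry it to the red dish (0.620,0.130): dx -0.010, dy +0.284.

Call:
move_arm(
  commands=[
    [[0,0.005,0.2,0,0],[0,0.005,0.4,0,0],[0,0.005,0.6,0,0],[0,0.005,0.79,0,0],[0,0.005,0.79,0,0],[0,0.005,0.79,0,0.3],[0,0.005,0.79,0,0.4],[0,0.005,0.79,0,0.5],[0,0.005,0.79,0,0.6],[0,0.005,0.79,0,0.8],[0,0.005,0.79,0,1],[0,0.005,0.79,0,1],[0,0.005,0.79,0,1]],
  ],
)

```text
time_s: 31.25
ee_pos: [0.6307, -0.155, 0.0402]
ee_rot: [180.0, -0.1, 0.0]
wrist_force: [-0.9, 1.9, 5.1]
width: 0.0371
grasp_force: 39.6
```

Call:
move_arm(
  commands=[
    [[0,0,-0.1,0,1],[0,0,-0.25,0,1],[0,0,-0.4,0,1],[0,0,-0.6,0,1],[0,0,-0.8,0,1],[-0.03,-0.15,-0.8,0,1],[-0.067,-0.35,-0.8,0,1],[-0.067,-0.55,-0.8,0,1],[-0.067,-0.8,-0.8,0,1],[-0.067,-1,-0.8,0,1]],
  ],
)

```text
time_s: 32.5
ee_pos: [0.6195, -0.0029, 0.1592]
ee_rot: [-180.0, 0.0, 0.1]
wrist_force: [0.0, -0.5, -0.8]
width: 0.0366
grasp_force: 40.2
```

Call:
move_arm(
  commands=[
    [[0,-0.25,0,0,1],[0,-0.5,0,0,1],[0,-0.75,0,0,1],[0,-0.9,0,0,1],[0,-0.9,0,0,1],[0,-0.9,0,0,1]],
  ],
)

```text
time_s: 33.25
ee_pos: [0.62, 0.1294, 0.1592]
ee_rot: [180.0, 0.0, 0.0]
wrist_force: [-0.4, -0.3, -0.7]
width: 0.0369
grasp_force: 40.2
```

Call:
move_arm(
  commands=[
    [[0,0,0.15,0,1],[0,0,0.35,0,1],[0,0,0.55,0,1],[0,0,0.68,0,1],[0,0,0.74,0,1],[0,0,0.78,0,1],[0,0,0.79,0,1],[0,0,0.795,0,1],[0,0,0.795,0,1],[0,0,0.795,0,0.5],[0,0,0.795,0,0.4],[0,0,0.795,0,0.2],[0,0,0.795,0,0],[0,0,0.795,0,0],[0,0,0.6,0,0],[0,0,0.4,0,0],[0,0,0.2,0,0],[0,0,0,0,0],[0,0,0,0,0]],
  ],
)

```text
time_s: 35.62
ee_pos: [0.621, 0.1302, 0.1618]
ee_rot: [-180.0, -0.2, 0.0]
wrist_force: [0.3, -0.6, -0.3]
width: 0.0853
grasp_force: 0.0
```

Call:
move_arm(
  commands=[
    [[-0.3,-0.25,0,0,0],[-0.6,-0.5,0,0,0],[-0.92,-0.75,0,0,0],[-0.92,-0.75,0,0,0],[-0.92,-0.75,0,0,0]],
  ],
)

```text
time_s: 36.25
ee_pos: [0.4821, 0.2424, 0.159]
ee_rot: [180.0, 0.0, 0.1]
wrist_force: [0.8, -0.1, -0.3]
width: 0.0854
grasp_force: 0.0
```

```bash
python3 - <<'E'
from h import *
side=camera("side");top=camera("top");s=sense();print(s["ee_pos"],s["width"])
cv2.imwrite("pics/s5.png",cv2.resize(side[100:310,220:440,::-1],None,fx=2.5,fy=2.5))
print("dish yellow",fit("top",comp("top",top,"yellow",(366,152),21),.034,0,.012,(.45,0)))
E
```

```text
[0.48268182 0.24185779 0.15888   ] 0.08606444514015127
dish yellow (array([ 0.62773984, -0.15373052]), 0.9716321706764468, array([365.32751678, 151.47248322]))
```

View pics/s5.png

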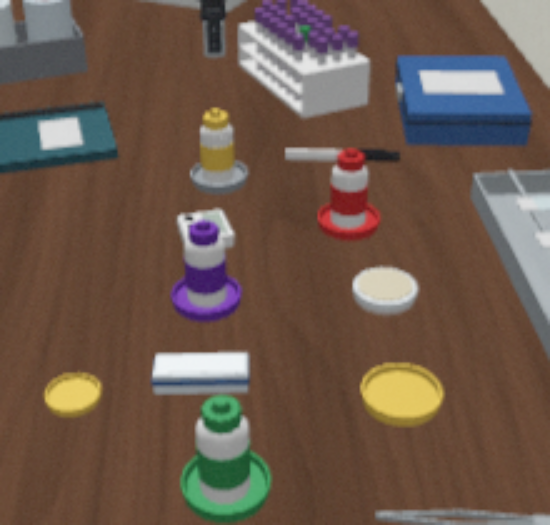

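Red is home (crop 350,195), yellow is in grey (218,145), and the yellow dish is empty. Last move: yellow home.

Call:
move_arm(
  commands=[
    [[0,0,0.2,0,0],[0,0,0.4,0,0],[0,0,0.6,0,0],[0,0,0.8,0,0],[0,0,0.8,0,0],[0,0,0.8,0,0.3],[0,0,0.8,0,0.4],[0,0,0.8,0,0.5],[0,0,0.8,0,0.6],[0,0,0.8,0,0.8],[0,0,0.8,0,1],[0,0,0.8,0,1],[0,0,0.8,0,1]],
  ],
)

```text
time_s: 37.98
ee_pos: [0.4824, 0.2426, 0.0402]
ee_rot: [-180.0, -0.1, 0.0]
wrist_force: [-1.1, -1.6, 6.7]
width: 0.037
grasp_force: 39.5
```

Call:
move_arm(
  commands=[
    [[0,0,-0.1,0,1],[0,0,-0.25,0,1],[0,0,-0.4,0,1],[0,0,-0.6,0,1],[0,0,-0.8,0,1],[0.06,0.15,-0.8,0,1],[0.15,0.35,-0.8,0,1],[0.25,0.55,-0.8,0,1],[0.37,0.8,-0.8,0,1],[0.47,1,-0.8,0,1]],
  ],
)

```text
time_s: 39.22
ee_pos: [0.5531, 0.0912, 0.1604]
ee_rot: [-180.0, -0.0, 0.0]
wrist_force: [1.2, 0.4, -1.5]
width: 0.0368
grasp_force: 40.4
```

Call:
move_arm(
  commands=[
    [[0.12,0.25,0,0,1],[0.25,0.5,0,0,1],[0.37,0.75,0,0,1],[0.497,1,0,0,1]],
  ],
)

```text
time_s: 39.72
ee_pos: [0.6277, -0.0587, 0.1605]
ee_rot: [-180.0, -0.0, 0.0]
wrist_force: [-0.3, -0.3, -0.7]
width: 0.0367
grasp_force: 40.4
```

Call:
move_arm(
  commands=[
    [[0,0.25,0,0,1],[0,0.47,0,0,1],[0,0.633,0,0,1],[0,0.633,0,0,1],[0,0.633,0,0,1]],
  ],
)

```text
time_s: 40.35
ee_pos: [0.6273, -0.1519, 0.1596]
ee_rot: [-180.0, -0.0, 0.0]
wrist_force: [-0.3, 0.4, -1.2]
width: 0.0367
grasp_force: 40.4
```

Call:
move_arm(
  commands=[
    [[0,0.005,0.15,0,1],[0,0.005,0.35,0,1],[0,0.005,0.55,0,1],[0,0.005,0.68,0,1],[0,0.005,0.74,0,1],[0,0.005,0.78,0,1],[0,0.005,0.79,0,1],[0,0.005,0.795,0,1],[0,0.005,0.795,0,1],[0,0.005,0.795,0,0.5],[0,0.005,0.795,0,0.4],[0,0.005,0.795,0,0.2],[0,0.005,0.795,0,0],[0,0.005,0.795,0,0],[0,0.005,0.6,0,0],[0,0.005,0.4,0,0],[0,0.005,0.2,0,0],[0,0.005,0,0,0],[0,0.005,0,0,0]],
  ],
)

```text
time_s: 42.72
ee_pos: [0.6282, -0.1534, 0.1619]
ee_rot: [179.9, -0.2, 0.0]
wrist_force: [1.0, -0.0, -0.4]
width: 0.0847
grasp_force: 0.0
```

Call:
move_arm(
  commands=[
    [[0,0,-0.3,0,0],[0,0,-0.6,0,0],[0,0,-0.8,0,0],[0,0,-0.8,0,0]],
  ],
)

```text
time_s: 43.22
ee_pos: [0.6278, -0.1533, 0.2809]
ee_rot: [179.9, -0.2, 0.0]
wrist_force: [0.3, 0.9, -0.7]
width: 0.0853
grasp_force: 0.0
```

```bash
python3 - <<'E'
from h import *
side=camera("side");s=sense();print(s["ee_pos"],s["time_s"])
cv2.imwrite("pics/s6.png",cv2.resize(side[100:310,220:440,::-1],None,fx=2.5,fy=2.5))
for c,px in {"yellow":(384,231),"red":(360,164),"violet":(301,193),"green":(309,264)}.items():
    print(c,fit("side",comp("side",side,c,px,9),.0135,.066,.09,(.45,0))[0].round(4))
E
```

```text
[ 0.62743752 -0.15318595  0.27905481] 43.275
yellow [ 0.6253 -0.1513]
red [0.6198 0.1361]
violet [0.4647 0.001 ]
green [ 0.4768 -0.242 ]
```

View pics/s6.png

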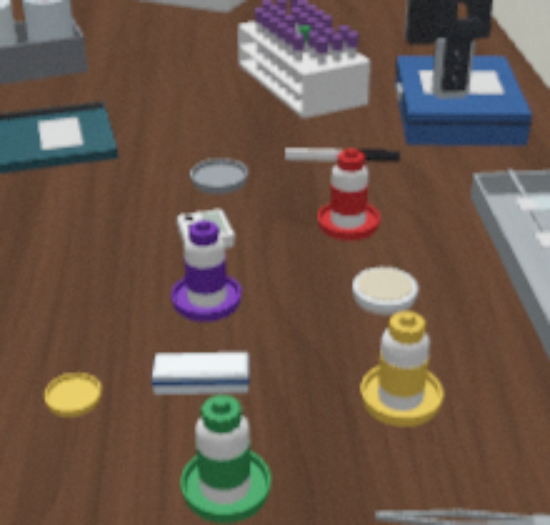

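All four bottles stand in their own dishes: red at crop (350,190), violet (206,265), yellow (404,360) and green (222,450). The grey dish at (218,175) is empty.

```bash
python3 -c "from cell import *; print(job_done())"
```

```text
the job is handed in; nothing more can be done
None
```

The job is handed in at about 43 s: the last picture shows each bottle upright and released in the dish of its own colour, and the grey dish empty; `job_done()` gave no verdict.

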